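Lever the dust trap's heavy flap open

ROBOT

A 7-joint arm with a two-finger parallel gripper is mounted at the origin on a cart in front of the work surface, level with it; the furniture and walls round the work are solid. World frame = base frame: x ahead of the robot, y to its left, z up, the work surface at z = 0. Lengths are in m, angles in rad, forces in N, time in s.
With the tool pointing down it reaches from about 0.4 to 0.9 m from the base axis. Payload 5.5 kg.
Tool frame: the origin (TCP) lies at the very end of the fingers, on their centre line; the grasp point (between the pads) lies 19 mm behind it; z points along the fingers, y is the line along which they close (so a half turn about z gives the same grasp; the last joint's range is limited). The gripper opens to 92 mm and grips with 3 to 60 N. Pads are 19 mm wide; open, the fingers measure 130 mm over their backs; the gripper's body (75 mm by 190 mm) begins 47 mm behind the grasp point.
Start: joints at [-0.904, 0.501, -0.427, 1.55, 0.221, 1.138, -0.21], TCP at [0.255, 0.598, 0.197] pointing down, gripper open.
Joint ranges: [-2.88, 2.88], [-0.31, 2.03], [-1.54, 1.56], [0.2, 2.42], [-1.41, 4.55], [0.19, 2.02], [-2.57, 2.57]. Speed limits (rad/s): [2.57, 2.57, 3.14, 3.14, 3.14, 3.14, 3.14].

INTERFACE

Orientations are given as [roll, pitch, yaw] about the fixed x, y, z axes, in that order (R = Rz(yaw) Ry(pitch) Rx(roll)).
In Python, from bench import manip gives the robot as it stands. The module is installed in compiled form; this text tells all that it offers.
- The arm moves only by the shell command python3 -m inch 'ROWS' [FORCE]. ROWS is JSON, a list of rows, each a list of 7 numbers: the shift along the tool's x, y, z in m, then the turn, a rotation vector about the tool's x, y, z in rad, then the finger opening in m, from 0 to 0.0918. A call has 1 to 5 rows; each row shifts and turns the commanded pose from where the row before left it, along the tool's axes as they then stand; what a row does not reach is not made up. A row lasts 1/8 s, in which the tool goes at most 62.5 mm and 10.7 degrees, less where a joint would pass 70% of its speed; a pose out of reach is approached as far as the arm can. A call is refused whole if a number of a shift passes 0.0625 or a number of a turn 0.188, either way. A call with a gripper value outside its range is refused whole. The fingers move at their own pace and stop on an object; FORCE is the grip in N (left out, the last holds). Time passes only in rows, so rows that do not move let the fingers close. It gives the time, the measured TCP pose, the force, the opening and the grip force at its end, in the units of the state.
- manip.sense(): the state, without advancing time (a new reading comes with each control period).
- manip.read_camera(name): name is "side" or "top"; returns (picture, depth): 384x512x3 uint8, red, green, blue; 384x512 float32, m along the optical axis (not along the pixel's ray), 0 where there is no reading.
- manip.camera_params(name): a dict with "K" (3x3 intrinsics, pixels), "dist" ([k1, k2, p1, p2, k3] as OpenCV has them; the pictures are not rectified), "R" (3x3) and "t" (3): a world point X has camera coordinates R X + t. Camera axes: x right, y down, z forward; pixel columns grow to the right and rows downward; lengths in m; the calibration is good to about 2 mm. A picture is of the moment at which its call begins. camera_params takes no time and is no camera call.
- manip.close_job(): hands the job in; it is judged then, once.
The state is a dict: "clock": time; "joint_positions": joint angles; "qvel": joint speeds; "tau": joint torques, N m; "tool_pos": TCP position; "ee_rot": TCP orientation; "ft_force": force on the tool from outside, world axes, zero at the start; "torque": the same for the moment, N m; "grip_width": finger opening in m; "finger_force": force on a finger pad.
Only numpy, scipy, OpenCV 4.12 (cv2) and the standard library are available. Lean on these libraries where they do the work, as an engineer would, in place of code of your own. Each camera call takes 0.05 s, during which the arm holds its last target. There are 200 camera calls.

TASK

The dust trap's heavy iron flap has to be held open with the pry bar that rests in the fulcrum stand in front of it; this is done by pushing and pressing only, nothing is picked up. Push the wooden butt of the bar with the fingertips so that the bar slides towards the bin until its steel toe is fully home under the flap's lip (the bar's cross-pin meets the stand), then press the butt down from above until the lip stands at least 30 mm higher than it was, and finish while still holding it down there. Do not lift the bar, do not touch the trap itself (bin, flap, stand or board), and leave the tools and stones round it where they lie.

Things in the scene. Friction and masses are not known exactly. Their poses are not given: they have to be found in the camera images.
- trap: The dust trap, fixed: a plywood board (310 x 170 x 12 mm) with a fulcrum stand and a steel bin in line. Origin on the table under the fulcrum rod; x points from stand to bin, the way the bar slides home; z up. Bin: front wall at x 130 mm, back at 235, width 150, height 69 mm. The board spans x -75 to 235 mm; the bar's handle overhangs it towards -x, above bare table.
- flap (a joint): Opening angle of the flap in rad: 0 shut, grows as its lip rises; 0.23 is a lip raised 30 mm. The flap is a dark ribbed iron plate, 1.6 to 2.5 kg, 133 mm from lip to hinge, 154 mm wide, hinged along the bin's far top edge. It falls shut by itself.
- bar_toe (a point): Tip of the pry bar's steel toe (36 mm wide, 7 mm thick), half-way up the tip. In the trap's frame its x is 85 to 95 mm at the start (just short of the lip) and about 120 mm when home, the cross-pin against the stand.
- bar_butt (a point): Middle of the upper face of the wooden butt at the handle's end, the face to press on (34 mm along the bar, 48 mm wide), about 0.14 m above the table at the start. Pressing takes about 7 to 14 N. The lip has risen 30 mm when this point is about 75 mm above the table; the butt's underside meets the table at about 32 mm.
- bar_end (a point): Middle of the butt's end face, the face to push on (48 mm wide, 32 mm high); it looks to the trap's -x.
- flap_lip (a point): Middle of the lower edge of the flap's lip, at x 98 mm and z 69 mm of the trap when shut; it overhangs the bin's front wall by 32 mm.
- stand_top (a point): Middle of the top of the fulcrum stand, 106 mm above the table, at x 15 mm of the trap: two dark steel cheeks 80 mm long in x, outer faces 62 mm apart, foot flanges 102 mm over all, joined by the fulcrum rod (top at z 72 mm), a front rest rod 45 mm nearer the bin and a keeper rod over the bar.
- bar: The whole loose pry bar, 341 mm, 0.8 kg: wooden handle 26 mm wide with a 48 mm wide butt, a steel cross-pin (10 mm thick, 66 mm long) that stops against the back of the stand's cheeks, steel blade with a square lump. It rests on two rods, sloping 0.15 rad down to the bin, and slides home with 2 to 6 N. Origin at its underside, 121 mm from the toe's tip; x level towards the toe while at rest.
- riffler_case: closed green tin case, 200 x 91 x 31 mm, on the table; a bystander. Origin at the centre of its underside
- chisel_flat: flat stone chisel, 190 x 21 x 15 mm, lying on the table; a bystander. Origin at the centre of its underside
- wax_tin: round tin of wax, 70 mm across, 32 mm high, standing on the table; a bystander. Origin at the centre of its underside
- raw_block_1: rough lump of alabaster, 85 x 58 x 41 mm, on the table; a bystander. Origin at the centre of its underside
- sanding_block: brown sanding block, 100 x 60 x 28 mm, on the table; a bystander. Origin at the centre of its underside

How it is judged:
On the way:
1. the toe is home under the lip (at least 13 mm of it) while the flap is still shut (x of bar_toe in the frame of trap above 0.111 m and value of joint flap below 0.03 rad), for 0.2 s.
At the end, for the whole second after the job is handed in: The flap stands open by more than 0.21 rad (lip raised 28 mm or more) and still, held by the fingers pressing on the bar (over 1.5 N) with the toe under the lip (tip at more than 100 mm of the trap's x); every bystander is within 30 mm of where it lay (value of joint flap above 0.21 rad and velocity of joint flap between -0.1 and 0.1 rad/s and contact force between the fingers and bar above 1.5 N and x of bar_toe in the frame of trap above 0.1 m and distance of each of riffler_case, chisel_flat, wax_tin, raw_block_1, sanding_block from where it was at the start of the episode below 0.03 m); the arm keeps its last pose, push and grip.
It fails at once if the robot touches the trap itself (over 2 N) (contact force between any of the fingers, the arm and trap above 2 N).
It fails at once if the bar's handle is lifted (butt's upper face over 170 mm) (height (world z) of bar_butt above 0.17 m).
It fails at once if a bystander is shifted by more than 30 mm or carried off (distance of any of riffler_case, chisel_flat, wax_tin, raw_block_1, sanding_block from where it was at the start of the episode above 0.03 m).
It also fails if it takes over 40 s, if anything falls off the work surface, if the arm or the gripper's body presses on something with over 40 N, if the wrist force passes 120 N, or if a joint passes its speed limit or range.

## Working session

There is one attempt and no reset: what is moved stays moved. The work goes in short steps, Python scripts to look and compute and a shell command to move; the robot and the scene stay as the last step left them, time stands still between calls to the robot, and variables do not carry over. Pictures are saved under pics/ and viewed, at most 10 in all, crops included, and the job is handed in when it is done.

```bash
mkdir -p pics
python3 - <<'E'
from bench import manip
import cv2,numpy as np
for n in("side","top"):
    p,d=manip.read_camera(n); cv2.imwrite(f"pics/{n}0.png",p[:,:,::-1]); np.savez(f"{n}0.npz",p=p,d=d)
    c=manip.camera_params(n); print(n,{k:np.round(v,3).tolist() for k,v in c.items()})
print(manip.sense())
E
```

```text
side {'K': [[463.104, 0.0, 257.007], [0.0, 463.104, 200.016], [0.0, 0.0, 1.0]], 'dist': [-0.0, 0.0, 0.0, 0.0, 0.0], 'R': [[-0.693, 0.721, -0.013], [0.346, 0.316, -0.884], [-0.633, -0.617, -0.468]], 't': [0.35, -0.119, 1.677]}
top {'K': [[349.873, 0.0, 249.147], [0.0, 349.873, 188.583], [0.0, 0.0, 1.0]], 'dist': [-0.001, 0.0, 0.0, 0.0, 0.0], 'R': [[0.011, -1.0, -0.011], [-0.988, -0.009, -0.152], [0.152, 0.012, -0.988]], 't': [0.097, 0.597, 0.903]}
{'clock': 0.1, 'joint_positions': array([-0.90376855,  0.50175263, -0.42680277,  1.55134309,  0.22079206,
        1.13828324, -0.21029663]), 'qvel': array([-1.80567241e-04, -1.29296864e-03, -2.22861506e-05, -2.04487239e-03,
       -1.63053459e-04,  7.74126360e-04,  2.29658678e-03]), 'tau': array([-1.09203398e-02, -5.67877543e+01, -5.83861738e+00, -2.79915476e+01,
       -6.90158433e-02,  2.40364100e-02,  6.16822467e-05]), 'tool_pos': array([0.25517815, 0.59707852, 0.19568358]), 'ee_rot': array([-3.13985783e+00, -6.93970537e-05,  2.73780856e+00]), 'ft_force': array([-0.31207006,  0.51878377,  0.43243415]), 'torque': array([-0.03866948,  0.04141573, -0.05231931]), 'finger_force': 0.0, 'grip_width': 0.09175551196472341}
```

View pics/top0.png

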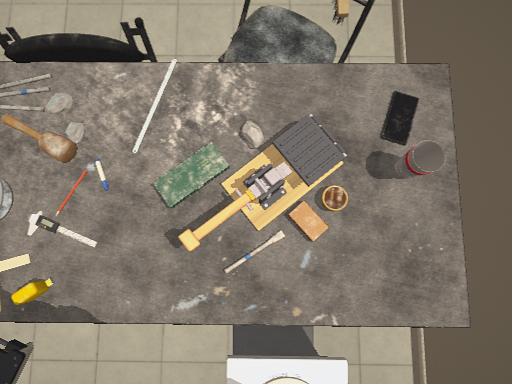

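View pics/side0.png

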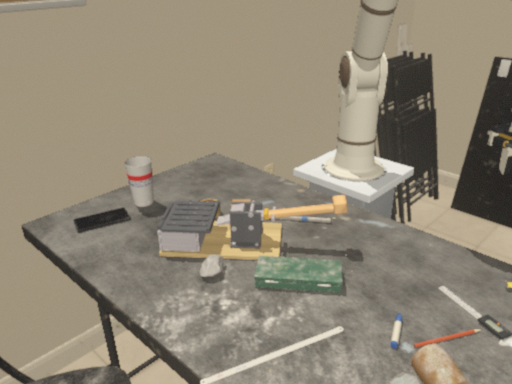

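The top view shows the butt at about (190,240), the stand at (268,183), the flap at (310,150), the green case at (192,175), the chisel at (255,252), the block at (308,222) and the wax tin at (335,198). The side view shows the bar clear, with the butt at (340,205).

```bash
cat > h.py <<'E'
from bench import manip
import cv2,numpy as np
from scipy.spatial.transform import Rotation as Ro
def cloud(n,d):
    c=manip.camera_params(n); v,u=np.indices(d.shape); 
    q=cv2.undistortPoints(np.stack([u.ravel(),v.ravel()],1).astype(float)[:,None],c["K"],np.array(c["dist"]))[:,0]
    P=np.c_[q,np.ones(len(q))]*d.ravel()[:,None]
    return ((P-c["t"])@np.array(c["R"])).reshape(*d.shape,3)
def handle(n,p,d,lo=.06):
    X=cloud(n,d); h=cv2.cvtColor(p,cv2.COLOR_RGB2HSV)
    m=(h[...,0]>8)&(h[...,0]<28)&(h[...,1]>110)&(h[...,2]>100)&(X[...,2]>lo)&(X[...,2]<.2)&(d>0)
    k,l,s,c=cv2.connectedComponentsWithStats(m.astype(np.uint8)); i=1+s[1:,4].argmax()
    return X[l==i],s[i]
E
python3 - <<'E'
from h import *
for n in("top","side"):
    z=np.load(n+"0.npz"); P,s=handle(n,z["p"],z["d"]); print(n,s)
    c=P[:,:2].mean(0); a=np.linalg.svd(P[:,:2]-c,full_matrices=False)[2][0]; a*=np.sign(-a[1])
    t=(P[:,:2]-c)@a; w=(P[:,:2]-c)@[-a[1],a[0]]
    print("axis",a,"yaw",np.arctan2(a[1],a[0]),"c",c,"tminmax",np.percentile(t,[0,1,99]))
    for lo in np.arange(t.min(),t.max(),.015):
        k=(t>=lo)&(t<lo+.015)
        if k.any(): print(round(lo,3),k.sum(),np.round([w[k].min(),w[k].max(),np.median(P[k,2]),P[k,2].max()],3))
    print("end",c+a*np.percentile(t,1))
R=Ro.from_euler("xyz",manip.sense()["ee_rot"]).as_matrix(); print(R.round(3))
E
```

```text
top [179 189  76  63 686]
axis [ 0.62620056 -0.77966202] yaw -0.894125902332412 c [0.50691872 0.18057401] tminmax [-0.09913653 -0.09783889  0.10771226]
-0.099 53 [-0.023  0.024  0.138  0.142]
-0.084 45 [-0.023  0.024  0.136  0.14 ]
-0.069 82 [-0.02   0.022  0.119  0.138]
-0.054 62 [-0.011  0.014  0.116  0.12 ]
-0.039 57 [-0.011  0.014  0.114  0.117]
-0.024 51 [-0.012  0.014  0.111  0.116]
-0.009 34 [-0.011  0.015  0.108  0.113]
0.006 35 [-0.011  0.015  0.107  0.111]
0.021 36 [-0.011  0.014  0.105  0.106]
0.036 40 [-0.011  0.014  0.103  0.106]
0.051 45 [-0.012  0.014  0.1    0.104]
0.066 44 [-0.011  0.014  0.098  0.102]
0.081 39 [-0.012  0.014  0.095  0.1  ]
0.096 63 [-0.013  0.016  0.096  0.101]
end [0.44565195 0.25685528]
side [276 203  71  14 292]
axis [ 0.56666858 -0.82394583] yaw -0.9683393755382796 c [0.50429936 0.21455747] tminmax [-0.07058198 -0.07007047  0.10332104]
-0.071 52 [-0.001  0.006  0.122  0.136]
-0.056 46 [-0.001  0.008  0.12   0.133]
-0.041 27 [-0.024  0.004  0.112  0.131]
-0.026 20 [-0.008 -0.001  0.109  0.114]
-0.011 19 [-0.007 -0.     0.108  0.111]
0.004 22 [-0.008  0.001  0.104  0.108]
0.019 19 [-0.004  0.001  0.102  0.108]
0.034 21 [-0.005  0.003  0.099  0.104]
0.049 16 [-0.005  0.005  0.098  0.103]
0.064 19 [-0.002  0.005  0.096  0.101]
0.079 16 [-0.002  0.004  0.094  0.098]
0.094 15 [-0.     0.009  0.091  0.095]
end [0.46459263 0.27229174]
[[-0.92   0.393 -0.001]
 [ 0.393  0.92  -0.002]
 [ 0.    -0.002 -1.   ]]
```

```bash
python3 -m inch '[[0,0,0,0,0,0.163,0],[0,0,0,0,0,0.163,0],[0,0,0,0,0,0.164,0],[-0.04,-0.008,0,0,0,0,0],[-0.04,-0.008,0,0,0,0,0]]' 20; python3 -m inch '[[-0.05,-0.01,0,0,0,0,0],[-0.05,-0.01,0,0,0,0,0],[-0.05,-0.01,0,0,0,0,0],[-0.05,-0.01,0,0,0,0,0],[0,0,0,0,0,0,0]]'
cat > m.py <<'E'
from h import *
s=manip.sense(); R=Ro.from_euler("xyz",s["ee_rot"]).as_matrix()
a=np.array([.626,-.78]); e=np.array([.4465,.2575]); r=s["tool_pos"][:2]-e
print(s["clock"],"along",r@a,"side",r@[.78,.626],"z",s["tool_pos"][2],"F",s["ft_force"].round(1),"w",s["grip_width"]); print("R\n",R.round(3))
E
python3 m.py
```

```text
clock: 0.72
tool_pos: [0.2927, 0.5244, 0.1959]
ee_rot: [-3.14, 0.0, 2.249]
ft_force: [1.0, -0.1, -0.2]
grip_width: 0.0468
finger_force: 0.0
clock: 1.35
tool_pos: [0.3897, 0.3395, 0.1962]
ee_rot: [-3.14, 0.002, 2.24]
ft_force: [-0.1, 1.0, -0.1]
grip_width: 0.0007
finger_force: 0.0
1.35 along -0.09949099098795616 side 0.007000662491701373 z 0.19620204412901637 F [-0.1  1.  -0.1] w 0.000685414844971673
R
 [[-0.62   0.784  0.   ]
 [ 0.784  0.62  -0.003]
 [-0.002 -0.001 -1.   ]]
```

```bash
python3 -m inch '[[-0.02,-0.006,0.03,0,0,0,0],[-0.02,0,0.03,0,0,0,0],[0,0,0.026,0,0,0,0],[-0.01,0,0,0,0,0,0],[-0.01,0,0,0,0,0,0]]'; python3 -m inch '[[-0.01,0,0,0,0,0,0],[-0.008,0,0,0,0,0,0],[-0.006,0,0,0,0,0,0],[-0.004,0,0.001,0,0,0,0],[0,0,0,0,0,0,0]]';python3 m.py|head -1
python3 - <<'E'
from h import *
p,d=manip.read_camera("top"); P,s=handle("top",p,d)
a=np.array([.626,-.78]); t=(P[:,:2]-[.4465,.2575])@a; print("butt end along",np.percentile(t,[0,1,2]))
cv2.imwrite("pics/top1.png",cv2.resize(p[120:280,140:380,::-1],None,fx=3,fy=3))
E
```

```text
clock: 1.98
tool_pos: [0.4205, 0.2945, 0.1113]
ee_rot: [3.141, -0.0, 2.249]
ft_force: [0.1, -0.5, 1.0]
grip_width: 0.0006
finger_force: 0.0
clock: 2.6
tool_pos: [0.4377, 0.2718, 0.1095]
ee_rot: [-3.141, -0.0, 2.247]
ft_force: [-0.1, 1.2, -0.3]
grip_width: 0.0005
finger_force: 0.0
2.6 along -0.016705602282404156 side 0.0020647166312494714 z 0.1095439877793841 F [-0.1  1.2 -0.3] w 0.00047182664907506253
butt end along [0.00644141 0.01129206 0.01615921]
```

View pics/top1.png

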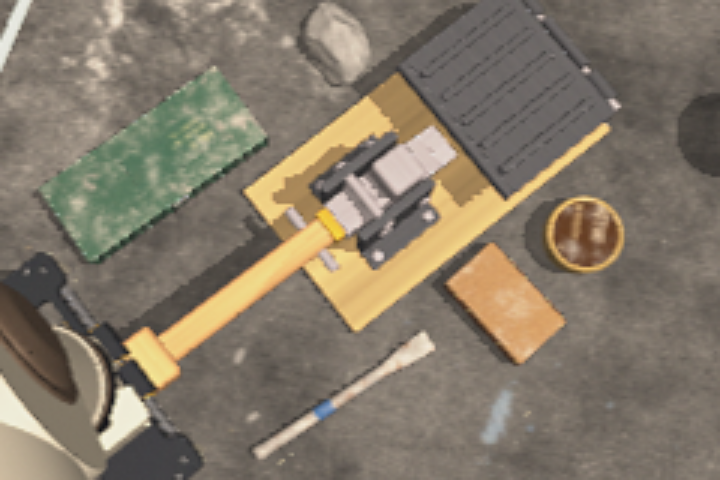

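The crop shows the gripper just behind the butt (150,360), centred on it. The cross-pin at (315,240) is about 30 mm short of the cheeks. Next I push in small steps.

```bash
python3 -m inch '[[-0.005,0,0.0005,0,0,0,0],[-0.005,0,0.001,0,0,0,0],[-0.005,0,0.001,0,0,0,0],[-0.005,0,0.001,0,0,0,0],[0,0,0,0,0,0,0]]'; python3 m.py|head -1; python3 -m inch '[[-0.004,0,0.0005,0,0,0,0],[-0.004,0,0.0005,0,0,0,0],[-0.004,0,0.0005,0,0,0,0],[0,0,0,0,0,0,0]]';python3 m.py|head -1
```

```text
clock: 3.28
tool_pos: [0.4505, 0.256, 0.1061]
ee_rot: [-3.142, 0.0, 2.247]
ft_force: [-2.1, 2.5, 2.4]
grip_width: 0.0005
finger_force: 1.7
3.275 along 0.0036307318957007426 side 0.0021726670149284618 z 0.10609768426869293 F [-2.1  2.5  2.4] w 0.0004612956479894723
clock: 3.78
tool_pos: [0.4579, 0.2468, 0.1046]
ee_rot: [-3.142, 0.0, 2.247]
ft_force: [-1.3, 2.6, 1.4]
grip_width: 0.0004
finger_force: 1.8
3.775 along 0.015497270169334155 side 0.002135087057993186 z 0.10459742919234499 F [-1.3  2.6  1.4] w 0.0003621601207181609
```

```bash
python3 -m inch '[[-0.003,0,0.0005,0,0,0,0],[-0.003,0,0.0005,0,0,0,0],[-0.003,0,0.0005,0,0,0,0],[0,0,0,0,0,0,0]]'; python3 m.py|head -1
python3 - <<'E'
from h import *
p,d=manip.read_camera("top")
cv2.imwrite("pics/top2.png",cv2.resize(p[120:260,180:340,::-1],None,fx=4,fy=4))
E
```

```text
clock: 4.28
tool_pos: [0.4592, 0.246, 0.1034]
ee_rot: [-3.142, -0.007, 2.253]
ft_force: [-12.6, 14.1, 6.6]
grip_width: 0.0006
finger_force: 9.8
4.275 along 0.016871594914790573 side 0.0026973904300684006 z 0.10341982316404612 F [-12.6  14.1   6.6] w 0.0005815539752173668
```

View pics/top2.png

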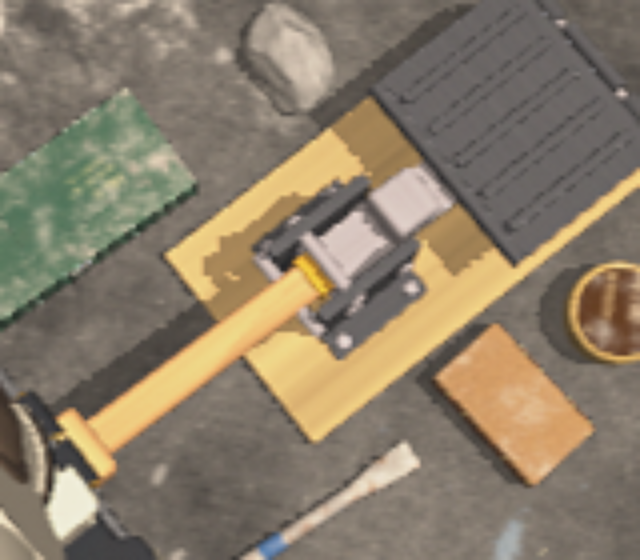

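The pin now meets both cheeks, at (265,262) and (312,320), and the push force rose to 19 N, so the bar is home. Backing off and rising.

```bash
python3 -m inch '[[0.01,0,0,0,0,0,0],[0.025,0,0,0,0,0,0],[0.035,0,0,0,0,0,0],[0.04,0,-0.03,0,0,0,0],[0,0,-0.04,0,0,0,0]]'>/dev/null; python3 -m inch '[[0,0,0,0,0,0,0]]'>/dev/null;python3 m.py
python3 - <<'E'
from h import *
p,d=manip.read_camera("top"); P,s=handle("top",p,d)
a=np.array([.626,-.78]); t=(P[:,:2]-[.4465,.2575])@a;w=(P[:,:2]-[.4465,.2575])@[.78,.626]; print("end along",np.percentile(t,[0,1,2,5]))
k=t<t.min()+.035; print("butt",w[k].min(),w[k].max(),np.percentile(P[k,2],[50,95,100]),s)
E
```

```text
5.075 along -0.08481630632129472 side 0.004727924436316213 z 0.17600361377146562 F [-0.5 -0.5 -1.2] w 0.00035523691982137086
R
 [[-0.626  0.78   0.006]
 [ 0.78   0.626  0.002]
 [-0.002  0.006 -1.   ]]
end along [0.0240117  0.02599323 0.02708178 0.0291924 ]
butt -0.023965328648475375 0.023416143620261228 [0.13209779 0.13648065 0.13703205] [188 183  76  62 553]
```

```bash
python3 -m inch '[[-0.04,-0.002,0,0,0,0,0],[-0.045,-0.002,0,0,0,0,0],[-0.04,-0.001,0,0,0,0,0],[0,0,0.02,0,0,0,0],[0,0,0.008,0,0,0,0]]'>/dev/null; python3 -m inch '[[0,0,0.006,0,0,0,0],[0,0,0.006,0,0,0,0],[0,0,0,0,0,0,0]]'>/dev/null;python3 m.py
```

```text
6.125 along 0.03862374722164989 side -0.0029851249406368735 z 0.13278574050796998 F [-0.1 -0.7  0.3] w 0.0003274672493431825
R
 [[-0.627  0.779 -0.001]
 [ 0.779  0.627 -0.   ]
 [ 0.    -0.001 -1.   ]]
```

```bash
python3 -m inch '[[-0.003,0.003,0,0,0,0,0],[0,0,0.005,0,0,0,0],[0,0,0.007,0,0,0,0],[0,0,0.007,0,0,0,0],[0,0,0,0,0,0,0]]'>/dev/null;python3 m.py|head -1;python3 -m inch '[[0,0,0.007,0,0,0,0],[0,0,0.008,0,0,0,0],[0,0,0.008,0,0,0,0],[0,0,0.007,0,0,0,0],[0,0,0,0,0,0,0]]'>/dev/null;python3 m.py|head -1
```

```text
6.75 along 0.04185959078217441 side -0.0006121335702586722 z 0.11317047648201148 F [-0.5 -0.  -0.7] w 0.00040558426296869685
7.375 along 0.04008064488204424 side 0.0008052565790814398 z 0.08399753474623536 F [-2.7  3.7  5.8] w 0.0007883310741195011
```

```bash
cat > look.py <<'E'
from h import *
import sys
p,d=manip.read_camera("side"); 
cv2.imwrite(sys.argv[1],cv2.resize(p[160:290,140:380,::-1],None,fx=3.3,fy=3.3))
E
python3 look.py pics/s1.png
```

```text
(no output)
```

View pics/s1.png

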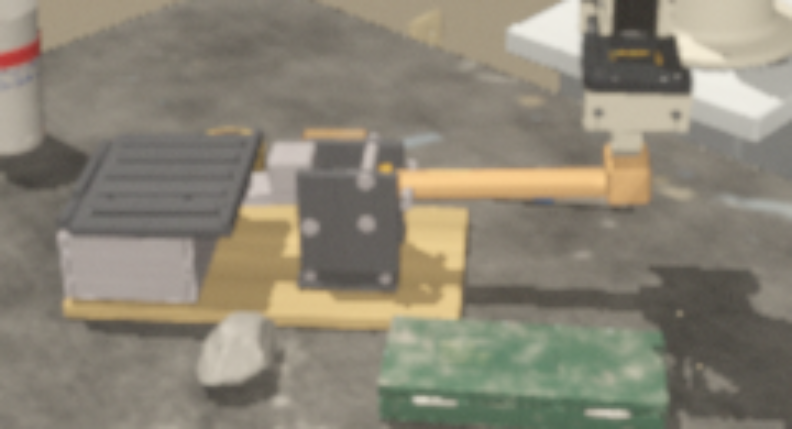

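The fingertips sit on the butt (630,150), the bar is level, and the pin is still at the cheeks (405,195). Pressing on.

```bash
python3 -m inch '[[0,0,0.006,0,0,0,0],[0,0,0.006,0,0,0,0],[0,0,0.004,0,0,0,0],[0,0,0,0,0,0,0],[0,0,0,0,0,0,0]]'>/dev/null;python3 m.py|head -1;python3 -m inch '[[0,0,0.004,0,0,0,0],[0,0,0.003,0,0,0,0],[0,0,0,0,0,0,0],[0,0,0,0,0,0,0]]'>/dev/null;python3 m.py|head -1; python3 look.py pics/s2.png
python3 - <<'E'
from h import *
p,d=manip.read_camera("top");X=cloud("top",d); z=np.load("top0.npz");X0=cloud("top",z["d"])
a=np.array([.626,-.78]);b=np.array([.78,.626])
# flap heights along trap x; end at start=-? use stand pin-based: print z profile vs along for both
for Y,n in((X0,"before"),(X,"now")):
    r=Y[...,:2]-[.4465,.2575]; t=r@a; w=r@b
    print(n,[(round(l,3),round(float(np.median(Y[...,2][(t>l)&(t<l+.015)&(abs(abs(w)-.055)<.015)])),3)) for l in np.arange(.29,.5,.015)])
E
```

```text
8.05 along 0.038111636642487054 side 0.0014272981904163017 z 0.0687988321347931 F [-7.   6.9 10.9] w 0.0006779809805354507
8.55 along 0.03773484494007637 side 0.00170624763966027 z 0.06183865752280129 F [-6.2  7.8 10.3] w 0.0004295025555823771
before [(np.float64(0.29), 0.012), (np.float64(0.305), 0.012), (np.float64(0.32), 0.012), (np.float64(0.335), 0.075), (np.float64(0.35), 0.079), (np.float64(0.365), 0.079), (np.float64(0.38), 0.079), (np.float64(0.395), 0.079), (np.float64(0.41), 0.079), (np.float64(0.425), 0.079), (np.float64(0.44), 0.079), (np.float64(0.455), 0.078), (np.float64(0.47), 0.079), (np.float64(0.485), nan), (np.float64(0.5), -0.0)]
now [(np.float64(0.29), 0.012), (np.float64(0.305), 0.012), (np.float64(0.32), 0.012), (np.float64(0.335), 0.016), (np.float64(0.35), 0.095), (np.float64(0.365), 0.094), (np.float64(0.38), 0.092), (np.float64(0.395), 0.089), (np.float64(0.41), 0.087), (np.float64(0.425), 0.085), (np.float64(0.44), 0.082), (np.float64(0.455), 0.079), (np.float64(0.47), 0.078), (np.float64(0.485), 0.002), (np.float64(0.5), -0.001)]
  return _methods._mean(a, axis=axis, dtype=dtype,
  ret = ret.dtype.type(ret / rcount)
```

View pics/s2.png

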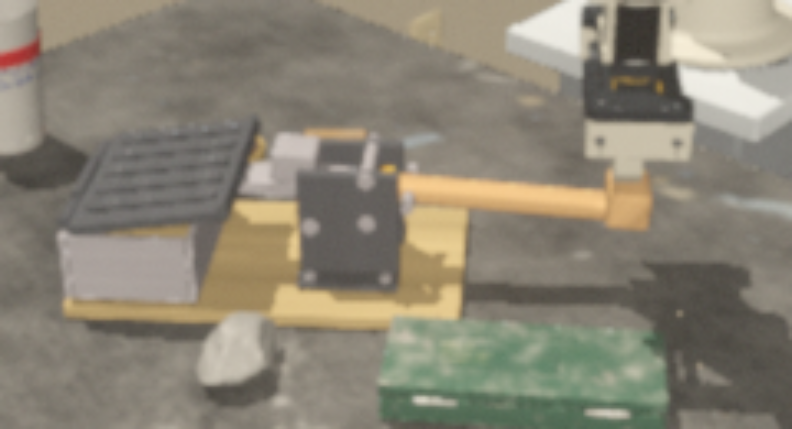

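```bash
cat > st.py <<'E'
from h import *
a=np.array([.626,-.78]);b=np.array([.78,.626])
p0=np.load("top0.npz")
p,d=manip.read_camera("top"); 
for n,P in(("start",handle("top",p0["p"],p0["d"],.03)[0]),("now",handle("top",p,d,.03)[0])):
    r=P[:,:2]-[.4465,.2575];t=r@a; w=r@b; k=(t>.08)&(t<.2)
    print(n,"along min/max",t.min().round(4),np.percentile(t,[98,100]).round(4),"z slope",np.polyfit(t[k],P[k,2],1).round(4),"yaw",np.polyfit(t[k],w[k],1).round(4))
ps,ds=manip.read_camera("side"); s0=np.load("side0.npz")
for n,P in(("start",handle("side",s0["p"],s0["d"],.03)[0]),("now",handle("side",ps,ds,.03)[0])):
    r=P[:,:2]-[.4465,.2575];t=r@a; k=t<t.min()+.03
    print("side",n,t.min().round(4),t.max().round(4),"butt z",P[k,2].min().round(4),P[k,2].max().round(4))
X=cloud("top",d); r=X[...,:2]-[.4465,.2575]; t=r@a;w=r@b; k=(t>.36)&(t<.46)&(abs(w)<.06)
f=np.polyfit(t[k],X[...,2][k],1); print("flap angle",np.arctan(-f[0]))
E
python3 st.py
```

```text
start along min/max -0.0013 [0.2042 0.2073] z slope [-0.1459  0.1225] yaw [-0.0148  0.001 ]
now along min/max 0.0626 [0.2287 0.2325] z slope [0.056  0.0731] yaw [-0.0056  0.001 ]
side start -0.0005 0.1754 butt z 0.1089 0.1357
side now 0.0216 0.1987 butt z 0.0623 0.0919
flap angle 0.15983393703982107
```

Run:
```python
from h import *
s=manip.sense(); T=s["tool_pos"]; R=Ro.from_euler("xyz",s["ee_rot"]).as_matrix(); print(T,R.round(3),s["grip_width"],s["ft_force"],s["torque"])
out=[]
for n,(r,c) in(("side",(170,290)),("top",(190,150))):
    p,d=manip.read_camera(n); C=manip.camera_params(n); im=cv2.resize(p[r:r+70,c:c+90,::-1],None,fx=8,fy=8,interpolation=cv2.INTER_CUBIC)[:, :400 if 0 else 720]
    im=cv2.resize(im,(400,311)); k=400/90
    for q,col in((T,(0,0,255)),(T-R[:,2]*.03,(255,0,0)),(T-R[:,2]*.066,(0,255,0))):
        uv=cv2.projectPoints(q[None],cv2.Rodrigues(np.array(C["R"]))[0],np.array(C["t"]),np.array(C["K"]),np.array(C["dist"]))[0].ravel()
        cv2.drawMarker(im,(int((uv[0]-c+.5)*k),int((uv[1]-r+.5)*k)),col,cv2.MARKER_CROSS,12,1)
    out.append(im)
cv2.imwrite("pics/c1.png",np.hstack(out))
```

```text
[0.47143973 0.22913398 0.06189928] [[-0.629  0.777 -0.001]
 [ 0.777  0.629  0.004]
 [ 0.004  0.002 -1.   ]] 0.00024090423774753806 [-7.67514382  7.37868746  9.77214084] [1.51440615 1.43796449 0.01572567]
```

View pics/c1.png

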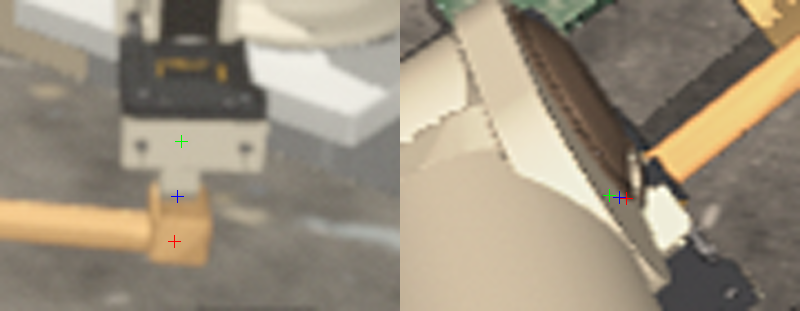

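Run:
```python
from h import *
a=np.array([.626,-.78]);b=np.array([.78,.626])
p,d=manip.read_camera("side"); X=cloud("side",d)
for u in(325,330,334):
  for v in range(196,232,2):
    x=X[v,u]; r=x[:2]-[.4465,.2575]; print(u,v,p[v,u],"along %.3f side %.3f z %.3f"%(r@a,r@b,x[2]))
```

```text
325 196 [104  99  91] along 0.059 side 0.096 z 0.192
325 198 [198 189 168] along 0.058 side 0.094 z 0.185
325 200 [202 193 170] along 0.058 side 0.094 z 0.180
325 202 [200 191 170] along 0.057 side 0.088 z 0.172
325 204 [201 192 170] along 0.057 side 0.088 z 0.167
325 206 [199 190 169] along 0.057 side 0.090 z 0.162
325 208 [157 147 130] along 0.036 side -0.197 z -0.001
325 210 [159 146 125] along 0.037 side -0.190 z -0.004
325 212 [201 174 136] along 0.049 side -0.012 z 0.089
325 214 [201 167 121] along 0.049 side -0.001 z 0.089
325 216 [204 164 112] along 0.050 side 0.010 z 0.090
325 218 [204 164 111] along 0.050 side 0.015 z 0.087
325 220 [200 159 107] along 0.050 side 0.025 z 0.086
325 222 [205 165 111] along 0.050 side 0.026 z 0.081
325 224 [204 163 110] along 0.049 side 0.024 z 0.074
325 226 [208 168 115] along 0.049 side 0.024 z 0.068
325 228 [186 150 107] along 0.048 side 0.022 z 0.061
325 230 [126 118 107] along 0.041 side -0.073 z -0.003
330 196 [101  97  86] along 0.047 side 0.096 z 0.192
330 198 [197 188 166] along 0.047 side 0.095 z 0.187
330 200 [201 192 172] along 0.04
[... 1070 characters left out ...]
1 z 0.169
334 206 [200 191 170] along 0.036 side 0.089 z 0.162
334 208 [186 178 158] along 0.035 side 0.087 z 0.156
334 210 [178 169 149] along 0.029 side 0.018 z 0.113
334 212 [187 171 144] along 0.028 side 0.018 z 0.106
334 214 [170 143 109] along 0.027 side 0.009 z 0.096
334 216 [185 148 101] along 0.026 side 0.005 z 0.088
334 218 [190 152 102] along 0.027 side 0.019 z 0.090
334 220 [215 174 118] along 0.027 side 0.023 z 0.086
334 222 [209 168 116] along 0.027 side 0.025 z 0.081
334 224 [197 157 107] along 0.027 side 0.027 z 0.077
334 226 [190 151 100] along 0.027 side 0.030 z 0.072
334 228 [189 150 102] along 0.026 side 0.027 z 0.065
334 230 [136 124 107] along 0.016 side -0.075 z -0.003
```

The depth shows the fingertips squarely on the butt at a true z of about 0.09, so the reported TCP z reads roughly 28 mm low. I go by the camera instead: the flap is at 0.16 rad, so the butt needs about 22 mm more.

```bash
python3 -m inch '[[0.001,0,0.005,0,0,0,0],[0.001,0,0.005,0,0,0,0],[0,0,0.005,0,0,0,0],[0,0,0.004,0,0,0,0],[0,0,0,0,0,0,0]]'>/dev/null;python3 m.py|head -1;python3 -m inch '[[0,0,0.003,0,0,0,0],[0,0,0,0,0,0,0],[0,0,0,0,0,0,0]]'>/dev/null;python3 m.py|head -1; python3 st.py
```

```text
9.525 along 0.03667616092014455 side 0.0018120432555703237 z 0.04257630993315803 F [-3.4  6.6  8.9] w 0.00029725998285537263
9.9 along 0.03670578076112448 side 0.0018602703782060236 z 0.039759451475238516 F [-5.3  6.6  7.6] w 0.0005591170667561843
start along min/max -0.0013 [0.2042 0.2073] z slope [-0.1459  0.1225] yaw [-0.0148  0.001 ]
now along min/max 0.063 [0.2271 0.2325] z slope [0.1767 0.0449] yaw [-0.0059  0.0011]
side start -0.0005 0.1754 butt z 0.1089 0.1357
side now 0.0217 0.1987 butt z 0.0391 0.0691
flap angle 0.17205457141803615
```

```bash
python3 look.py pics/s3.png
python3 - <<'E'
from h import *
p,d=manip.read_camera("top");X=cloud("top",d)
a=np.array([.626,-.78]);b=np.array([.78,.626])
r=X[...,:2]-[.4465,.2575]; t=r@a; w=r@b
for w0 in(-.05,0,.05): print(w0,[(round(float(l),3),round(float(np.median(X[...,2][(t>l)&(t<l+.012)&(abs(w-w0)<.015)])),3)) for l in np.arange(.3,.49,.012)])
E
```

```text
-0.05 [(0.3, 0.012), (0.312, 0.011), (0.324, 0.011), (0.336, 0.103), (0.348, 0.108), (0.36, 0.107), (0.372, 0.105), (0.384, 0.101), (0.396, 0.098), (0.408, 0.095), (0.42, 0.092), (0.432, 0.089), (0.444, 0.085), (0.456, 0.081), (0.468, 0.078), (0.48, nan)]
0 [(0.3, 0.123), (0.312, 0.099), (0.324, 0.098), (0.336, 0.108), (0.348, 0.111), (0.36, 0.107), (0.372, 0.104), (0.384, 0.102), (0.396, 0.098), (0.408, 0.095), (0.42, 0.091), (0.432, 0.088), (0.444, 0.085), (0.456, 0.081), (0.468, 0.08), (0.48, nan)]
0.05 [(0.3, 0.012), (0.312, 0.011), (0.324, 0.012), (0.336, 0.105), (0.348, 0.108), (0.36, 0.107), (0.372, 0.105), (0.384, 0.102), (0.396, 0.098), (0.408, 0.094), (0.42, 0.091), (0.432, 0.089), (0.444, 0.085), (0.456, 0.08), (0.468, 0.079), (0.48, nan)]
  return _methods._mean(a, axis=axis, dtype=dtype,
  ret = ret.dtype.type(ret / rcount)
```

View pics/s3.png

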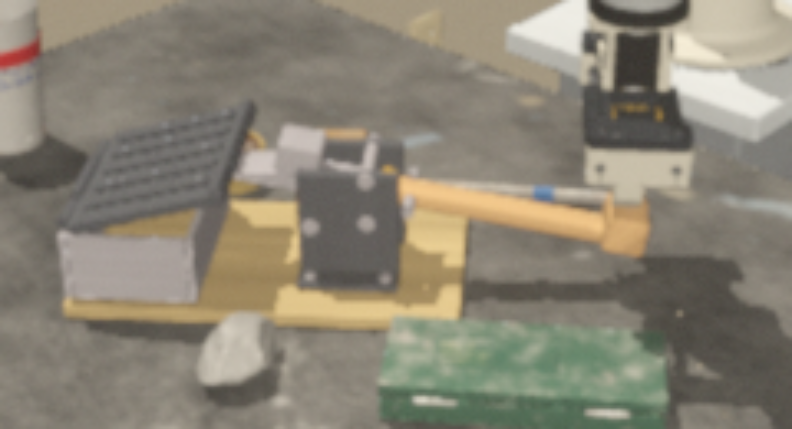

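The flap stands open at about 0.28 rad (profile slope 0.27–0.28), with the fingers on the butt at (628,200) and the toe under the lip at (250,165). The bystanders are untouched. Handing in.

```bash
python3 -m inch '[[0,0,0,0,0,0,0],[0,0,0,0,0,0,0],[0,0,0,0,0,0,0]]'; python3 -c "
from bench import manip
print(manip.close_job())"
```

```text
clock: 10.48
tool_pos: [0.4709, 0.23, 0.0397]
ee_rot: [3.139, -0.003, 2.251]
ft_force: [-4.4, 5.9, 7.7]
grip_width: 0.0006
finger_force: 4.7
the job is handed in; nothing more can be done
None
```

The job is handed in at 10.5 s with the bar pushed home and the flap held open at about 0.27 rad by the camera (lip up about 36 mm), the fingers still pressing down with about 8 N; no verdict came back.

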